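# Nest the washed mixing beakers mouth down

### The job

Three washed white mixing beakers (small, medium and large) stand upside down on the black bench. Nest them to keep the dust out: set the medium beaker down over the small one, then the large one over both, all still mouth down with their rims on the bench, without dropping them. Leave the small beaker about where it stands and do not disturb the other things on the bench.

Things in the scene. Friction and masses are not known exactly. Their poses are not given: they have to be found in the camera images.
- large: Large beaker, 135 mm tall. Foot 66 mm outside diameter (60 inside), from 101 to 135 mm above the bench; mouth 108 mm outside, 102 inside. About 130 g. White plastic, 3 mm wall, standing mouth down: a straight round foot on top (closed by a 4 mm base), below it a cone widening evenly down to the open mouth. Origin: centre of the mouth, at bench level; z up through the foot; yaw means nothing.
- medium: Medium beaker, 96 mm tall. Foot 50 mm outside diameter (44 inside), from 68 to 96 mm above the bench; mouth 86 mm outside, 80 inside. About 80 g. Same material, shape and frame as the large one, standing mouth down.
- small: Small beaker, 62 mm tall. Foot 35 mm outside diameter, from 42 to 62 mm above the bench; mouth 64 mm outside diameter. About 45 g. Same material, shape and frame as the large one, standing mouth down. It stays where it is. Any two nested beakers have 5 mm or more play all round.
- tin: Bystander: flat round steel tin, closed, 80 mm diameter, 24 mm high; origin under its centre.
- jar: Bystander: amber glass jar with black cap, 60 mm diameter, 85 mm tall; origin under its centre.
- bottle: Bystander: white bottle with paper label, 68 mm diameter, 190 mm tall; origin under its centre.
- scraper: Bystander: flat scraper lying on the bench, 190 mm long; origin under its middle, its length along its x axis.
- spool: Bystander: grey thread spool standing upright, 68 mm diameter, 60 mm high; origin under its centre.

How it is judged:
By the outcome, as a careful person would: the job done as asked, in the order asked, and still so for the second after the job is handed in, with the robot touching nothing.
It also fails if it takes over 58 s, if anything falls off the work surface, if the arm or the gripper's body presses on something with over 40 N, if the wrist force passes 120 N, or if a joint passes its speed limit or range.

### The arm

A 6-joint arm with a two-finger parallel gripper is mounted at the origin on the work surface. World frame = base frame: x ahead of the robot, y to its left, z up, the work surface at z = 0. Lengths are in m, angles in rad, forces in N, time in s.
With the tool pointing down it reaches from about 0.35 to 0.975 m from the base axis. Payload 7.1 kg.
Tool frame: the origin (TCP) lies midway between the tips of the shut fingers; the grasp point (between the pads) lies r.pinch_z behind it (r.pinch_z is the distance from the TCP to the grasp point, in m); z points along the fingers, y is the line along which they close (so a half turn about z gives the same grasp; the last joint's range is limited). The gripper opens to 88 mm and grips with 3 to 60 N. Pads are 20 mm wide; open, the fingers measure 115 mm over their backs; the gripper's body (75 mm by 178 mm) begins 61 mm behind the grasp point.
Start: joints at [-1.148, 0.423, 1.63, -0, 1.089, -0.019], TCP at [0.267, -0.565, 0.223] pointing down, gripper open.
Joint ranges: [-3, 3], [-0.9, 2.11], [0.09, 2.58], [-1.31, 4.45], [0.11, 2.69], [-2.54, 2.54]. Speed limits (rad/s): [2.39, 2.39, 3.01, 3.14, 3.14, 3.14].

### API

Orientations are given as a rotation vector (axis times angle).
In Python, from workcell import r, cams gives the robot as it stands.
- The arm moves only by the tool move_arm, never from a script. Its argument "commands" is a list of rows, each a list of 3 entries, a list of its own where there are three numbers: the opening, from -1 (shut) to 1 (fully open), then the shift along the tool's x, y, z normalised to -1 to 1, where 1 is 1 m, then the turn about the tool's z normalised to -1 to 1, where 1 is pi rad. In form: [[hand, [dx, dy, dz], spin], ...]. A call has 1 to 12 rows; each row shifts and turns the commanded pose from where the row before left it, along the tool's axes as they then stand; what a row does not reach is not made up. A row lasts 1/8 s, in which the tool goes at most 62.5 mm and 10.7 degrees, less where a joint would pass 70% of its speed; a pose out of reach is approached as far as the arm can. A call with a number of a shift or a turn outside -1 to 1 is refused whole. A call with a gripper value outside its range is refused whole. The fingers move at their own pace and stop on an object; "grip_force" is the grip in N (left out, the last holds). Time passes only in rows, so rows that do not move let the fingers close. It gives the time, the measured TCP pose, the force, the opening and the grip force at its end, in the units of the state.
- r.observe(): the state, without advancing time (a new reading comes with each control period).
- cams.snapshot(name): name is "scene" or "top" or "wrist"; returns a dict with "frame" (400x640x3 uint8, red, green, blue), "depth" (400x640 float32, m along the optical axis (not along the pixel's ray), 0 where there is no reading), "fx", "fy", "cx", "cy" (pixels), "origin" and "attitude" of the camera in the world; the wrist camera has in their place "tool_from_camera" (4x4, takes a point from camera to tool coordinates, whose origin is the TCP and whose axes are the flange's). Camera axes: x right, y up, looking along -z (the intrinsics and any distortion apply to the point x, -y, -z); pixel columns grow to the right and rows downward; lengths in m; the calibration is good to about 2 mm. A picture is of the moment at which its call begins: read the wrist's pose just before it.
- r.job_done(): hands the job in; it is judged then, once.
The state is a dict: "time_s": time; "q": joint angles; "dq": joint speeds; "joint_efforts": joint torques, N m; "eef_pos": TCP position; "tool_rot": TCP orientation; "ft_force": force on the tool from outside, world axes, zero at the start; "ft_torque": the same for the moment, N m; "opening": finger opening in m; "finger_force": force on a finger pad.
Only numpy, scipy, OpenCV 4.12 (cv2) and the standard library are available. Lean on these libraries where they do the work, as an engineer would, in place of code of your own. Each camera call takes 0.05 s, during which the arm holds its last target. There are 200 camera calls.

## Working session

There is one attempt and no reset: what is moved stays moved. The work goes in short steps, Python scripts to look and compute and a tool call to move; the robot and the scene stay as the last step left them, time stands still between calls to the robot, and variables do not carry over. Pictures are saved under pics/ and viewed, at most 10 in all, crops included, and the job is handed in when it is done.

Besides the shell and the picture viewer there is one more tool, called after "Request:" as a command line: name --argument value ..., lists and objects as JSON in quotes. move_arm: Moves the arm, as the interface text tells. Scaled input: -1 to 1 covers 1 m each way for a shift and pi rad each way for a turn. Its arguments: {"type":"object","properties":{"commands":{"type":"array","items":{"type":"array"}},"grip_force":{"type":"number"}},"required":["commands"]}

```bash
ls; mkdir -p pics
cat > h.py <<'E'
import numpy as np, cv2
from scipy.spatial.transform import Rotation as R
from workcell import r, cams
def snap(n,save=None):
    s=r.observe(); d=cams.snapshot(n)
    if n=='wrist':
        T=np.eye(4);T[:3,:3]=R.from_rotvec(s['tool_rot']).as_matrix();T[:3,3]=s['eef_pos']
        C=T@np.array(d['tool_from_camera'])
        d['o'],d['A']=C[:3,3],C[:3,:3]
    else:
        d['o']=np.array(d['origin']);a=np.array(d['attitude']);d['A']=a if a.shape==(3,3) else R.from_rotvec(a).as_matrix()
    if save: cv2.imwrite(save,d['frame'][...,::-1])
    return d
def cloud(d):
    v,u=np.mgrid[0:400,0:640]; z=d['depth']
    p=np.stack([(u-d['cx'])/d['fx']*z,-(v-d['cy'])/d['fy']*z,-z],-1)
    return p@d['A'].T+d['o']
def ray(d,u,v,h):
    p=d['A']@np.array([(u-d['cx'])/d['fx'],-(v-d['cy'])/d['fy'],-1]); return d['o']+p*(h-d['o'][2])/p[2]
E
python3 - <<'E'
from h import *
s=r.observe();print({k:np.round(v,3) for k,v in s.items()},r.pinch_z)
for n in('top','scene'):
    d=snap(n,f'pics/{n}.png');print({k:(v if np.size(v)<20 else np.shape(v)) for k,v in d.items()})
E
```

```text
pics
{'time_s': np.float64(0.0), 'q': array([-1.148,  0.424,  1.631,  0.   ,  1.089, -0.019]), 'dq': array([-0.001, -0.002,  0.   ,  0.001,  0.001, -0.001]), 'joint_efforts': array([ 1.0000e-03, -5.4462e+01, -2.7366e+01,  6.4000e-02,  2.3000e-02,
       -0.0000e+00]), 'eef_pos': array([ 0.267, -0.564,  0.222]), 'tool_rot': array([-3.064, -0.688,  0.   ]), 'ft_force': array([ 1.411, -0.037,  0.623]), 'ft_torque': array([-0.001, -0.005, -0.049]), 'finger_force': np.float64(0.0), 'opening': np.float64(0.088)} 0.0187
{'frame': (400, 640, 3), 'depth': (400, 640), 'fx': 387.30069278752876, 'fy': 387.30069278752876, 'cx': 321.1084184204706, 'cy': 203.23913003399556, 'origin': array([ 0.46863587, -0.00759671,  1.15696219]), 'attitude': array([ 0.06502701, -0.05648324, -1.58959985]), 'o': array([ 0.46863587, -0.00759671,  1.15696219]), 'A': array([[-0.01942999,  0.99683224, -0.07712305],
       [-0.99979214, -0.0198483 , -0.00466102],
       [-0.00617702,  0.07701646,  0.99701069]])}
{'frame': (400, 640, 3), 'depth': (400, 640), 'fx': 480.80253610209235, 'fy': 480.80253610209235, 'cx': 311.90602015120464, 'cy': 190.32890752703977, 'origin': array([ 1.63545182, -0.19581495,  0.80663379]), 'attitude': array([0.78792297, 0.66777156, 1.24958717]), 'o': array([ 1.63545182, -0.19581495,  0.80663379]), 'A': array([[ 0.19775255, -0.55953731,  0.80486765],
       [ 0.98008855,  0.12785269, -0.15192146],
       [-0.01789877,  0.81888442,  0.5736793 ]])}
```

View pics/top.png

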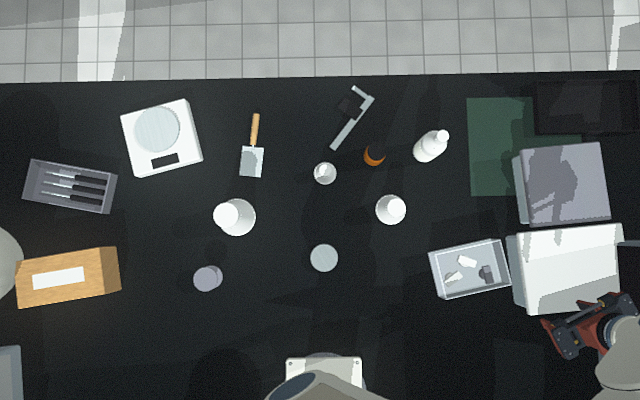

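View pics/scene.png

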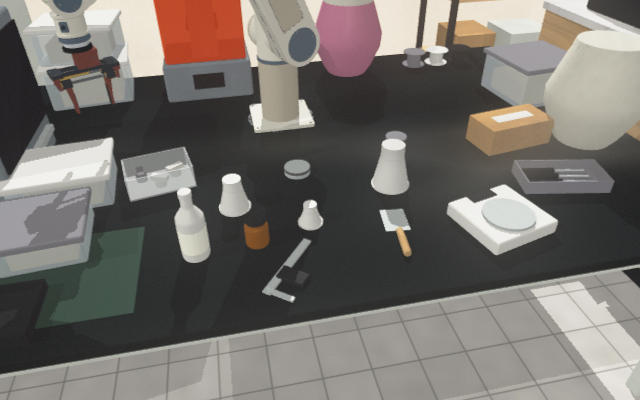

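The top view shows the large beaker at about (234,217), the medium at (390,209) and the small at (325,173). The jar is at (375,155), the bottle at (430,147), the tin at (324,258), the spool at (207,278) and a caliper near (352,118). In the scene view the beakers are at (391,165), (234,195) and (310,215).

```bash
cat > m.py <<'E'
from h import *
from scipy.optimize import least_squares
# cone fits: x-y centre from depth points per beaker, both views; silhouettes give heights
G={'large':(.135,.101,.033,.054),'medium':(.096,.068,.025,.043),'small':(.062,.042,.0175,.032)}
px={'top':{'large':(236,217),'medium':(391,209),'small':(325,174)},'scene':{'large':(391,175),'medium':(234,198),'small':(310,216)}}
def rad(n,z):
    H,h,rf,rm=G[n]; return np.where(z>h,rf,rm+(rf-rm)*z/h)
def seg(d,c):
    f=d['frame']; hsv=cv2.cvtColor(f,cv2.COLOR_RGB2HSV)
    m=((hsv[...,2]>85)&(hsv[...,1]<70)).astype(np.uint8)
    _,l=cv2.connectedComponents(m); return l==l[c[1],c[0]]
def fit(n,P):
    H=G[n][0]; s=P[(P[:,2]>.005)&(P[:,2]<H-.006)]
    f=lambda c:np.hypot(s[:,0]-c[0],s[:,1]-c[1])-rad(n,s[:,2])
    q=least_squares(f,np.median(s[:,:2],0),loss='soft_l1',f_scale=.002); return q.x,np.sqrt(np.median(f(q.x)**2)),len(s)
if __name__=='__main__':
  for v in px:
    d=snap(v);C=cloud(d)
    for n in G:
        m=seg(d,px[v][n]);P=C[m&(d['depth']>0)]
        t=P[P[:,2]>np.percentile(P[:,2],98)-.006]
        ys,xs=np.nonzero(m);print(v,n,'px',m.sum(),xs.min(),xs.max(),ys.min(),ys.max(),'fit',*[np.round(a,4) for a in fit(n,P)],'top',t.mean(0).round(4),np.percentile(P[:,2],[2,98]).round(3))
E
python3 m.py
```

```text
top large px 1254 213 255 198 235 fit [0.5217 0.2501] 0.0004 649 top [0.5214 0.2497 0.1353] [-0.001  0.138]
top medium px 751 375 405 194 224 fit [ 0.5353 -0.209 ] 0.0005 393 top [ 0.5354 -0.2088  0.0962] [-0.001  0.099]
top small px 421 313 336 162 184 fit [ 0.6483 -0.0159] 0.0006 230 top [ 0.648  -0.016   0.0621] [-0.002  0.065]
scene large px 1818 371 409 131 194 fit [0.5184 0.2492] 0.0016 1379 top [0.5234 0.2474 0.1331] [-0.002  0.135]
scene medium px 1059 218 251 173 216 fit [ 0.5331 -0.2102] 0.0013 732 top [ 0.537  -0.2104  0.0944] [-0.002  0.096]
scene small px 572 297 323 199 230 fit [ 0.6461 -0.017 ] 0.0012 348 top [ 0.6492 -0.0176  0.0603] [-0.002  0.062]
```

Run:
```python
from h import *
d=snap('top');C=cloud(d)
for n,b,lo in(('tin',(308,340,242,274),.015),('jar',(362,388,143,168),.07),('bottle',(410,452,126,165),.05),('bottletop',(430,452,126,145),.17),('spool',(190,225,263,293),.05),('caliper',(328,376,82,152),.004),('scraper',(235,268,110,180),.004),('tray',(425,512,236,300),.02),('whitebox',(505,625,222,315),.02)):
    P=C[b[2]:b[3],b[0]:b[1]].reshape(-1,3);P=P[(P[:,2]>lo)&(P[:,2]<.4)]
    print(n,P.min(0).round(3),P.max(0).round(3),np.median(P,0).round(3))
s=r.observe();M=R.from_rotvec(s['tool_rot']).as_matrix();print(M.round(4))
for t in((.5345,-.2093,.2),(.5345,-.2093,.07)):print((M.T@(np.array(t)-s['eef_pos'])).round(4))
```

```text
tin [ 0.359 -0.048  0.018] [0.437 0.03  0.031] [ 0.397 -0.008  0.024]
jar [ 0.671 -0.188  0.07 ] [ 0.718 -0.137  0.092] [ 0.695 -0.162  0.085]
bottle [ 0.675 -0.348  0.051] [ 0.741 -0.28   0.194] [ 0.699 -0.303  0.129]
bottletop [ 0.694 -0.329  0.177] [ 0.724 -0.299  0.194] [ 0.708 -0.312  0.19 ]
spool [0.313 0.293 0.052] [0.38  0.359 0.065] [0.347 0.326 0.06 ]
caliper [ 0.695 -0.174  0.004] [ 0.927 -0.026  0.09 ] [ 0.83  -0.101  0.009]
scraper [0.635 0.157 0.004] [0.846 0.255 0.026] [0.732 0.197 0.006]
tray [ 0.28  -0.549  0.02 ] [ 0.45  -0.315  0.075] [ 0.352 -0.432  0.042]
whitebox [ 0.242 -0.815  0.02 ] [ 0.49  -0.505  0.4  ] [ 0.36  -0.636  0.11 ]
[[ 9.040e-01  4.275e-01 -3.000e-04]
 [ 4.275e-01 -9.040e-01  7.000e-04]
 [ 0.000e+00 -8.000e-04 -1.000e+00]]
[ 0.3937 -0.207   0.0224]
[ 0.3937 -0.2069  0.1524]
```

Request:
move_arm --commands '[[1, [0.039, -0.021, 0.002], 0], [1, [0.039, -0.021, 0.002], 0], [1, [0.039, -0.021, 0.002], 0], [1, [0.039, -0.021, 0.002], 0], [1, [0.039, -0.021, 0.002], 0], [1, [0.039, -0.021, 0.002], 0], [1, [0.039, -0.021, 0.002], 0], [1, [0.039, -0.021, 0.002], 0], [1, [0.039, -0.021, 0.002], 0], [1, [0.039, -0.021, 0.002], 0], [1, [0, 0, 0], 0], [1, [0, 0, 0], 0]]' --grip_force 12

```text
time_s: 1.75
eef_pos: [0.5296, -0.2086, 0.2025]
tool_rot: [-3.065, -0.689, 0.001]
ft_force: [0.3, -0.8, 0.4]
opening: 0.0881
finger_force: 0.0
```

```bash
cat > w.py <<'E'
import sys
from m import *
def go(name,target=None,save=None):
    s=r.observe();d=snap('wrist',save);C=cloud(d);P=C.reshape(-1,3)
    t=np.array(target); 
    H=G[name][0]
    f=d['frame'].reshape(-1,3).astype(int)
    k=(P[:,2]>.006)&(P[:,2]<H+.01)&(np.hypot(*(P[:,:2]-t).T)<.075)&(d['depth'].ravel()>0)&(f.min(1)>70)&(np.ptp(f,axis=1)<60)
    Q=P[k];print('eef',s['eef_pos'].round(4),'n',k.sum())
    if k.sum()>100:
        top=Q[np.abs(Q[:,2]-np.percentile(Q[:,2],95))<.004]
        print('fit',*[np.round(a,4) for a in fit(name,Q)],'top',((top.max(0)+top.min(0))/2).round(4),np.percentile(Q[:,2],95).round(4))
def shift(t):
    s=r.observe();M=R.from_rotvec(s['tool_rot']).as_matrix();print('shift',(M.T@(np.array(t)-s['eef_pos'])).round(4))
E
python3 - <<'E'
from w import *
go('medium',(.5345,-.2093),'pics/w1.png');shift((.535,-.209,.07))
E
```

```text
eef [ 0.5296 -0.2086  0.2025] n 5811
fit [ 0.5338 -0.2084] 0.0002 2639 top [ 0.5344 -0.2083  0.0952] 0.0966
shift [0.0051 0.0024 0.1326]
```

View pics/w1.png

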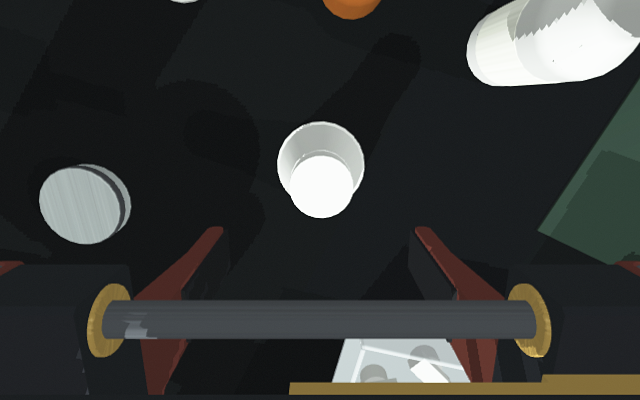

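The wrist view shows the medium beaker at about (321,187), centred between the fingers, with the tin to the left and the bottle upper right. The fit puts it at (0.534, -0.208) with its top at 0.096, matching the fixed cameras. Next I descend and grip.

Request:
move_arm --commands '[[1, [0.004, 0.002, 0.03], 0], [1, [0, 0, 0.04], 0], [1, [0, 0, 0.032], 0], [1, [0, 0, 0.02], 0], [1, [0, 0, 0.01], 0], [1, [0, 0, 0], 0], [-1, [0, 0, 0], 0], [-1, [0, 0, 0], 0], [-1, [0, 0, 0], 0], [-1, [0, 0, 0], 0], [-1, [0, 0, 0], 0], [-1, [0, 0, 0], 0]]' --grip_force 12

```text
time_s: 3.3
eef_pos: [0.5347, -0.2085, 0.0708]
tool_rot: [3.065, 0.688, 0.0]
ft_force: [0.7, 0.3, 1.9]
opening: 0.0503
finger_force: 12.0
```

Request:
move_arm --commands '[[-1, [0, 0, -0.01], 0], [-1, [0, 0, -0.02], 0], [-1, [0, 0, -0.03], 0], [-1, [0, 0, -0.03], 0], [-1, [0, 0, -0.02], 0], [-1, [0, 0, 0], 0], [-1, [0, 0, 0], 0]]'

```text
time_s: 4.18
eef_pos: [0.5339, -0.2083, 0.1801]
tool_rot: [-3.065, -0.688, 0.001]
ft_force: [0.6, 0.8, -0.9]
opening: 0.0502
finger_force: 12.0
```

Run:
```python
from w import *
d=snap('scene','pics/s2.png');cv2.imwrite('pics/s2c.png',cv2.resize(d['frame'][80:280,100:420,::-1],(800,500)))
go('small',(.6475,-.016));shift((.6475,-.016,.180))
```

```text
eef [ 0.5338 -0.2082  0.1797] n 0
shift [ 0.185  -0.1251 -0.0005]
```

View pics/s2c.png

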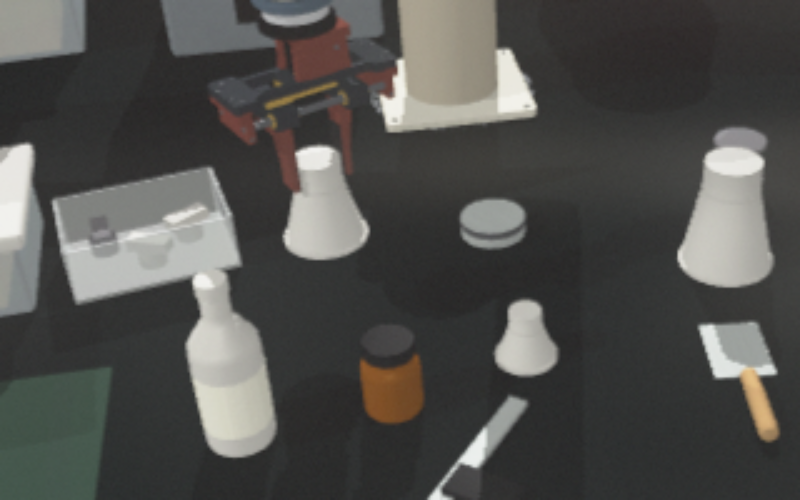

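The medium beaker hangs level in the fingers at crop (325,200), clear of the bench. The small one is at (525,340).

Request:
move_arm --commands '[[-1, [0.01, -0.01, 0], 0], [-1, [0.02, -0.025, 0], 0], [-1, [0.025, -0.03, 0], 0], [-1, [0.025, -0.03, 0], 0], [-1, [0.015, -0.02, 0], 0], [-1, [0.01, -0.01, 0], 0], [-1, [0, 0, 0], 0], [-1, [0, 0, 0], 0]]'

```text
time_s: 5.28
eef_pos: [0.5758, -0.0511, 0.1805]
tool_rot: [3.065, 0.688, -0.001]
ft_force: [-0.3, 0.4, -0.0]
opening: 0.0503
finger_force: 12.0
```

Run:
```python
from w import *
go('small',(.6475,-.016),'pics/w2.png');shift((.6475,-.016,.180))
```

```text
eef [ 0.5758 -0.0511  0.1805] n 3608
fit [ 0.6471 -0.0153] 0.0002 1874 top [ 0.6472 -0.0152  0.0613] 0.0624
shift [ 0.08   -0.0013  0.0005]
```

View pics/w2.png

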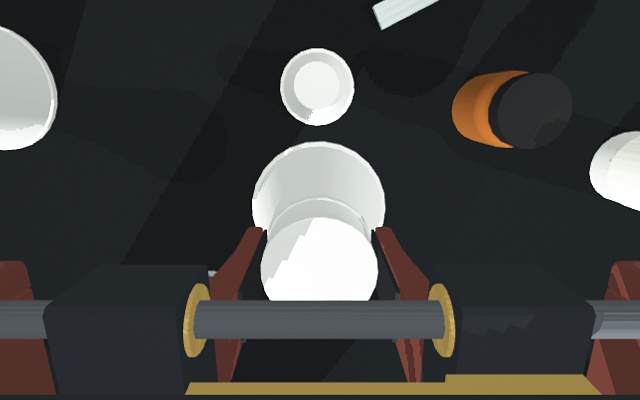

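The small beaker sits at (317,87), directly ahead of the held medium one at (318,200). The wrist fit gives (0.647, -0.015), which agrees with the other views.

Request:
move_arm --commands '[[-1, [0.015, 0, 0], 0], [-1, [0.025, -0.002, 0], 0], [-1, [0.025, 0, 0], 0], [-1, [0.015, 0, 0], 0], [-1, [0, 0, 0], 0], [-1, [0, 0, 0.01], 0], [-1, [0, 0, 0.02], 0], [-1, [0, 0, 0.025], 0], [-1, [0, 0, 0.025], 0], [-1, [0, 0, 0.015], 0], [-1, [0, 0, 0], 0], [-1, [0, 0, 0], 0]]'

```text
time_s: 6.82
eef_pos: [0.6478, -0.0147, 0.0862]
tool_rot: [3.065, 0.688, 0.001]
ft_force: [1.2, -0.1, -0.7]
opening: 0.0499
finger_force: 12.0
```

Request:
move_arm --commands '[[-1, [0, 0, 0.008], 0], [-1, [0, 0, 0.004], 0], [-1, [0, 0, 0.002], 0], [-1, [0, 0, 0.001], 0], [-1, [0, 0, 0], 0], [-1, [0, 0, 0], 0]]'

```text
time_s: 7.58
eef_pos: [0.6475, -0.0146, 0.0709]
tool_rot: [3.065, 0.688, 0.0]
ft_force: [-0.4, -0.2, 1.9]
opening: 0.0502
finger_force: 12.0
```

Request:
move_arm --commands '[[1, [0, 0, 0], 0], [1, [0, 0, 0], 0], [1, [0, 0, 0], 0], [1, [0, 0, 0], 0], [1, [0, 0, -0.02], 0], [1, [0, 0, -0.05], 0], [1, [0, 0, -0.05], 0], [1, [-0.02, 0, -0.03], 0], [1, [-0.04, 0, -0.01], 0], [1, [-0.02, 0, 0], 0], [1, [0, 0, 0], 0], [1, [0, 0, 0], 0]]'

```text
time_s: 9.07
eef_pos: [0.576, -0.0486, 0.2315]
tool_rot: [3.065, 0.688, 0.002]
ft_force: [0.0, 1.0, 0.6]
opening: 0.088
finger_force: 0.0
```

Run:
```python
from w import *
go('medium',(.6475,-.0155));shift((.5208,.2498,.225))
d=snap('scene');C=cloud(d)
m=seg(d,(310,210));P=C[m&(d['depth']>0)];print(fit('medium',P),np.percentile(P[:,2],[2,98]))
```

```text
eef [ 0.576  -0.0486  0.2315] n 5168
fit [ 0.6466 -0.0145] 0.0002 2015 top [ 0.6467 -0.0147  0.0955] 0.0965
shift [ 0.0776 -0.2933  0.0061]
(array([ 0.64577093, -0.01633948]), np.float64(0.0011077747909680052), 783) [-0.00216375  0.09630821]
```

Request:
move_arm --commands '[[1, [0.005, -0.02, 0], 0], [1, [0.01, -0.04, 0], 0], [1, [0.01, -0.04, 0], 0], [1, [0.01, -0.04, 0], 0], [1, [0.01, -0.04, 0], 0], [1, [0.01, -0.04, 0], 0], [1, [0.01, -0.04, 0], 0], [1, [0.01, -0.025, 0], 0], [1, [0.003, -0.008, 0], 0], [1, [0, 0, 0], 0], [1, [0, 0, 0], 0]]'

```text
time_s: 10.55
eef_pos: [0.5203, 0.2487, 0.2305]
tool_rot: [3.065, 0.687, -0.001]
ft_force: [1.1, -0.9, 0.6]
opening: 0.0878
finger_force: 0.0
```

Run:
```python
from w import *
go('large',(.5205,.2498));shift((.5205,.2498,.109))
```

```text
eef [0.5203 0.2487 0.2305] n 9319
fit [0.5203 0.2507] 0.0002 3426 top [0.5206 0.2509 0.1342] 0.1356
shift [ 0.0007 -0.0011  0.1216]
```

Request:
move_arm --commands '[[1, [0.001, -0.002, 0.03], 0], [1, [0, 0, 0.04], 0], [1, [0, 0, 0.03], 0], [1, [0, 0, 0.015], 0], [1, [0, 0, 0.006], 0], [1, [0, 0, 0], 0], [-1, [0, 0, 0], 0], [-1, [0, 0, 0], 0], [-1, [0, 0, 0], 0], [-1, [0, 0, 0], 0], [-1, [0, 0, 0], 0]]' --grip_force 14

```text
time_s: 11.98
eef_pos: [0.5208, 0.2519, 0.1102]
tool_rot: [-3.065, -0.688, -0.002]
ft_force: [0.7, -0.8, 4.1]
opening: 0.0661
finger_force: 14.0
```

Request:
move_arm --commands '[[-1, [0, 0, -0.01], 0], [-1, [0, 0, -0.02], 0], [-1, [0, 0, -0.03], 0], [-1, [0, 0, -0.03], 0], [-1, [0, 0, -0.03], 0], [-1, [0, 0, -0.01], 0], [-1, [0, 0, 0], 0], [-1, [0, 0, 0], 0]]'

```text
time_s: 12.98
eef_pos: [0.5196, 0.2513, 0.2383]
tool_rot: [3.065, 0.688, -0.004]
ft_force: [0.3, 1.2, -1.1]
opening: 0.0662
finger_force: 14.0
```

Request:
move_arm --commands '[[-1, [-0.01, 0.015, 0], 0], [-1, [-0.01, 0.03, 0], 0], [-1, [-0.015, 0.04, 0], 0], [-1, [-0.015, 0.04, 0], 0], [-1, [-0.015, 0.04, 0], 0], [-1, [-0.015, 0.04, 0], 0], [-1, [-0.01, 0.04, 0], 0], [-1, [-0.01, 0.03, 0], 0], [-1, [0, 0.02, 0], 0], [-1, [0, 0, 0], 0], [-1, [0, 0, 0], 0]]'

```text
time_s: 14.35
eef_pos: [0.5558, -0.0571, 0.2393]
tool_rot: [-3.065, -0.689, 0.001]
ft_force: [0.0, 0.4, -0.9]
opening: 0.0661
finger_force: 14.0
```

Run:
```python
from w import *
go('medium',(.6466,-.0147),'pics/w3.png');shift((.6466,-.0145,.240))
d=snap('wrist');Q=cloud(d).reshape(-1,3);s=r.observe();Q[:,2]-=s['eef_pos'][2]-.1102
Q=Q[(np.hypot(*(Q[:,:2]-s['eef_pos'][:2]).T)<.065)&(Q[:,2]<.095)&(Q[:,2]>.006)];print(fit('large',Q))
```

```text
eef [ 0.5558 -0.0571  0.2393] n 5204
fit [ 0.6467 -0.0145] 0.0002 2034 top [ 0.6466 -0.0144  0.0956] 0.0966
shift [ 0.1002  0.0007 -0.0006]
(array([ 0.55524184, -0.057599  ]), np.float64(0.00015131514992979564), 6868)
```

View pics/w3.png

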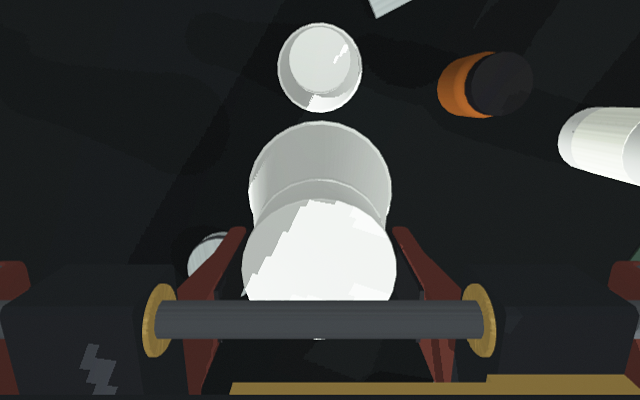

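The nested medium beaker is at (320,67), straight ahead of the held large one at (320,190). The fits put the remaining offset at 101 mm along tool x and 0 along y.

Request:
move_arm --commands '[[-1, [0.016, 0, 0], 0], [-1, [0.03, 0, 0], 0], [-1, [0.03, 0, 0], 0], [-1, [0.02, 0, 0], 0], [-1, [0.005, 0, 0], 0], [-1, [0, 0, 0], 0], [-1, [0, 0, 0.015], 0], [-1, [0, 0, 0.025], 0], [-1, [0, 0, 0.03], 0], [-1, [0, 0, 0.025], 0], [-1, [0, 0, 0.015], 0], [-1, [0, 0, 0], 0]]'

```text
time_s: 15.95
eef_pos: [0.6463, -0.0148, 0.1283]
tool_rot: [-3.065, -0.688, 0.004]
ft_force: [0.5, 0.5, -1.2]
opening: 0.0665
finger_force: 14.0
```

Request:
move_arm --commands '[[-1, [0, 0, 0.01], 0], [-1, [0, 0, 0.005], 0], [-1, [0, 0, 0.002], 0], [-1, [0, 0, 0.002], 0], [-1, [0, 0, 0], 0], [-1, [0, 0, 0], 0]]'

```text
time_s: 16.7
eef_pos: [0.6475, -0.0146, 0.1109]
tool_rot: [3.065, 0.688, 0.0]
ft_force: [-0.7, -0.2, -1.0]
opening: 0.0662
finger_force: 14.0
```

Request:
move_arm --commands '[[-1, [0, 0, 0.001], 0], [-1, [0, 0, 0], 0], [-1, [0, 0, 0], 0]]'

```text
time_s: 17.08
eef_pos: [0.6478, -0.0146, 0.1102]
tool_rot: [3.065, 0.688, 0.001]
ft_force: [-0.7, -0.7, 4.8]
opening: 0.0662
finger_force: 14.0
```

The force has gone from -1 to +4.8 N, so the rim is on the bench. I'll release and retreat.

Request:
move_arm --commands '[[1, [0, 0, 0], 0], [1, [0, 0, 0], 0], [1, [0, 0, 0], 0], [1, [0, 0, 0], 0], [1, [0, 0, -0.02], 0], [1, [0, 0, -0.05], 0], [1, [0, 0, -0.04], 0], [1, [-0.03, 0, -0.02], 0], [1, [-0.05, 0, 0], 0], [1, [-0.04, 0, 0], 0], [1, [0, 0, 0], 0], [1, [0, 0, 0], 0]]'

```text
time_s: 18.58
eef_pos: [0.5401, -0.0659, 0.241]
tool_rot: [3.065, 0.688, 0.004]
ft_force: [-0.3, 0.2, 0.4]
opening: 0.0878
finger_force: 0.0
```

Run:
```python
from w import *
go('large',(.647,-.0147))
d=snap('scene','pics/s3.png')
```

```text
eef [ 0.5401 -0.0659  0.241 ] n 9006
fit [ 0.6473 -0.0154] 0.0001 2794 top [ 0.6445 -0.0156  0.1347] 0.1355
```

View pics/s3.png

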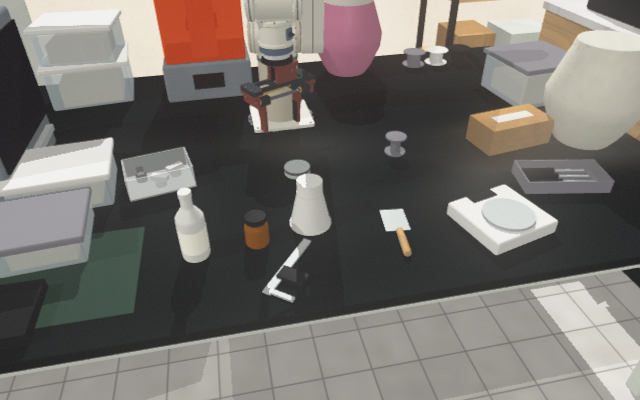

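The large beaker stands upright at (310,205), with its top at 0.1355 m and both smaller beakers under it. The tin, jar, bottle, scraper and spool look unmoved.

```bash
python3 -c "
from workcell import r
print(r.job_done())"
```

```text
the job is handed in; nothing more can be done
None
```

The medium beaker is nested over the small one and the large over both, rims on the bench and the other items not visibly disturbed; I handed the job in at about 19 s (no verdict was returned).

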